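# Emboss the contact dimple in a shielding can

## Task

Take the red-gripped embossing punch out of its wooden stand, lower it upright into the brass guide bush of the jig and press the dimple into the shielding can underneath: slowly and squarely until the metal bottoms in the die, then hold the punch there at about 15 N for a second, never letting the push on the jig go over 25 N. Lift the punch straight out, put it back into the same hole of the stand, fully home and upright, and leave the things lying around where they are.

Things in the scene. Friction and masses are not known exactly. Their poses are not given: they have to be found in the camera images.
- punch: steel embossing punch, 124 mm long, standing upright; round. Origin at the tip of its nose, z points up along the punch to its cap. From the tip up: round nose of diameter 6 mm (0 to 10 mm), cone (10 to 14 mm), shank of diameter 10 mm (14 to 58 mm), dark collar of diameter 24 mm (58 to 63 mm), red ribbed grip of diameter 16 mm (63 to 118 mm; grip it here, about 90 mm above the tip), dark cap of diameter 22 mm (118 to 124 mm). About 0.12 kg.
- stand: wooden block 44 x 84 x 66 mm (x, y, z in its frame) fixed to the bench, with three upright holes 61 mm deep; origin at the centre of its underside. The other two holes (9 and 6 mm) stay empty.
- stand_hole0 (a point): centre of the mouth of the punch's hole in the stand (diameter 14 mm), on the block's top face, 66 mm above the bench. When the punch is home its collar rests on this face, so its tip is 58 mm below the mouth.
- jig: embossing jig fixed to the bench: aluminium base 86 x 126 x 12 mm, two pillars 48 mm either side along its y axis with nuts up to 62 mm above the bench, and a grey bridge plate (36 mm wide, top at 54 mm) across them with the guide bush in its middle. Origin at the centre of its underside. A tin-plate shielding can, 40 x 40 x 8 mm, lies under the bridge on a die post.
- guide_bush: brass guide bush in the middle of the bridge, with an upright bore of diameter 11.5 mm, 20 mm long, and a mouth flared to about 18 mm. Origin at the centre of the mouth (62 mm above the bench), z up. The can's top face is 25 to 40 mm below the mouth (the die post is screwed up or down by hand for cans of different height; its setting is not measured), so the punch's tip meets the metal at that depth.
- dimple (a joint): depth of the dimple pressed into the can's top below the bush, m: 0 for a flat can, 0.004 when the metal has bottomed in the die; it stays where it was pressed to. The metal begins to yield at about 8 N and then resists by about 1 N more for each mm/s of pressing speed; once it bottoms the stop is hard.
- spare_board: blue circuit board, 70 x 100 x 13 mm, lying loose on the bench; bystander
- heatsink_0: finned aluminium heat sink, 30 x 30 x 16 mm, loose on the bench; bystander
- flux: grey flux pot with lid, diameter 46 mm, 28 mm high, loose on the bench; bystander
Mind the look-alikes: they are no part of the job. There is more than one size of the punch; the job needs the larger.

How it is judged:
By the outcome, as a careful person would: the job done as asked, in the order asked, and still so for the second after the job is handed in, with the robot touching nothing.
It also fails if it takes over 72 s, if anything falls off the work surface, if the arm or the gripper's body presses on something with over 40 N, if the wrist force passes 120 N, or if a joint passes its speed limit or range.

## Robot

A 6-joint arm with a two-finger parallel gripper is mounted at the origin on a cart in front of the work surface, level with it; the furniture and walls round the work are solid. World frame = base frame: x ahead of the robot, y to its left, z up, the work surface at z = 0. Lengths are in mm, angles in rad, forces in N, time in s.
With the tool pointing down it reaches from about 350 to 775 mm from the base axis. Payload 7.3 kg.
Tool frame: the origin (TCP) lies at the very end of the fingers, on their centre line; the grasp point (between the pads) lies 19 mm behind it; z points along the fingers, y is the line along which they close (so a half turn about z gives the same grasp; the last joint's range is limited). The gripper opens to 92 mm and grips with 3 to 60 N. Pads are 19 mm wide; open, the fingers measure 130 mm over their backs; the gripper's body (75 mm by 190 mm) begins 47 mm behind the grasp point.
Start: joints at [1.144, 0.342, 1.524, -0, 1.275, -0.146], TCP at [145.475, 504.462, 226.741] pointing down, gripper open.
Joint ranges: [-2.53, 2.53], [-0.77, 2.02], [0.04, 2.7], [-1, 4.14], [0.28, 2.66], [-3.11, 3.11]. Speed limits (rad/s): [2.57, 2.57, 3.14, 3.14, 3.14, 3.14].

## Interface

Orientations are given as [roll, pitch, yaw] about the fixed x, y, z axes, in that order (R = Rz(yaw) Ry(pitch) Rx(roll)).
In Python, from plant import * gives the robot as it stands.
- The arm moves only by the tool arm_command, never from a script. Its arguments are lists of equal length, an entry for each row: "gripper": the finger opening in mm, from 0 to 91.8; "dp": the shift along the tool's x, y, z in units of 25 mm (1.0 is 25 mm), a list of three; "twist": the turn about the tool's z in units of 5 degrees (1.0 is 5 degrees). A call has exactly 5 rows; each row shifts and turns the commanded pose from where the row before left it, along the tool's axes as they then stand; what a row does not reach is not made up. A row lasts 1/8 s, in which the tool goes at most 62.5 mm and 10.7 degrees, less where a joint would pass 70% of its speed; a pose out of reach is approached as far as the arm can. A call is refused whole if a number of a shift passes 1 or a number of a turn 1, either way. A call with a gripper value outside its range is refused whole. The fingers move at their own pace and stop on an object; the grip force is fixed at half the most. Time passes only in rows, so rows that do not move let the fingers close, or fill a call up. It gives the time, the measured TCP pose, the force, the opening and the grip force at its end, in the units of the state.
- get_obs(): the state, without advancing time (a new reading comes with each control period).
- capture(name): name is "side" or "top"; returns the picture (400x640x3 uint8, red, green, blue); there is no depth.
- get_calibration(name): a dict with "mtx" (3x3 intrinsics, pixels), "position" and "attitude" of the camera in the world. Camera axes: x right, y down, z forward; pixel columns grow to the right and rows downward; lengths in mm; the calibration is good to about 2 mm. A picture is of the moment at which its call begins. get_calibration takes no time and is no camera call.
- close_job(): hands the job in; it is judged then, once.
The state is a dict: "time": time; "joint_positions": joint angles; "dq": joint speeds; "tau": joint torques, N m; "tool_pos": TCP position; "tcp_rot": TCP orientation; "contact_force": force on the tool from outside, world axes, zero at the start; "moment": the same for the moment, N m; "grip_width": finger opening in mm; "finger_force": force on a finger pad.
Only numpy, scipy, OpenCV 4.12 (cv2) and the standard library are available. Lean on these libraries where they do the work, as an engineer would, in place of code of your own. Each camera call takes 0.05 s, during which the arm holds its last target. There are 200 camera calls.

## Working session

There is one attempt and no reset: what is moved stays moved. The work goes in short steps, Python scripts to look and compute and a tool call to move; the robot and the scene stay as the last step left them, time stands still between calls to the robot, and variables do not carry over. Pictures are saved under pics/ and viewed, at most 10 in all, crops included, and the job is handed in when it is done.

Besides the shell and the picture viewer there is one more tool, called by a JSON object that holds its "method" and its "body". arm_command: Moves the arm, as the interface text tells. Its arguments: {"type":"object","properties":{"gripper":{"type":"array"},"dp":{"type":"array"},"twist":{"type":"array"}},"required":["gripper","dp","twist"]}

```bash
mkdir -p pics; python3 - <<'E'
from plant import *
import cv2
for n in("top","side"):
    cv2.imwrite(f"pics/{n}0.png",capture(n)[:,:,::-1]); print(n,get_calibration(n))
o=get_obs();print(o)
E
```

```text
top {'mtx': array([[468.83939299,   0.        , 327.85899304],
       [  0.        , 468.83939299, 205.26569096],
       [  0.        ,   0.        ,   1.        ]]), 'position': array([361.06195646, 292.6575695 , 913.13654506]), 'attitude': array([-2.92939518,  0.00398415, -1.80079905])}
side {'mtx': array([[443.34601513,   0.        , 316.80232877],
       [  0.        , 443.34601513, 199.30212401],
       [  0.        ,   0.        ,   1.        ]]), 'position': array([ 456.94067056, -476.41717929,  484.79361986]), 'attitude': array([-2.05986207, -0.01022882, -0.07093987])}
{'time': 0.1, 'joint_positions': array([ 1.14402160e+00,  3.42658322e-01,  1.52491799e+00, -1.92214644e-07,
        1.27540851e+00, -1.46000377e-01]), 'dq': array([ 1.47182129e-03, -1.75656050e-03, -4.33441294e-03, -4.13156489e-04,
        1.18091753e-03, -8.81177394e-05]), 'tau': array([ 2.67158015e-03, -4.32004559e+01, -2.44698018e+01,  7.21678580e-02,
        5.25774469e-02, -4.69164002e-05]), 'tool_pos': array([145.30373784, 504.11234367, 226.11294757]), 'tcp_rot': array([-3.14021527e+00, -2.02354292e-04,  2.86081822e+00]), 'contact_force': array([ 0.37743174,  0.02356099, -0.2527793 ]), 'moment': array([ 0.01266532, -0.04179318,  0.00099592]), 'finger_force': 0.0, 'grip_width': 91.59551298776793}
```

View pics/top0.png

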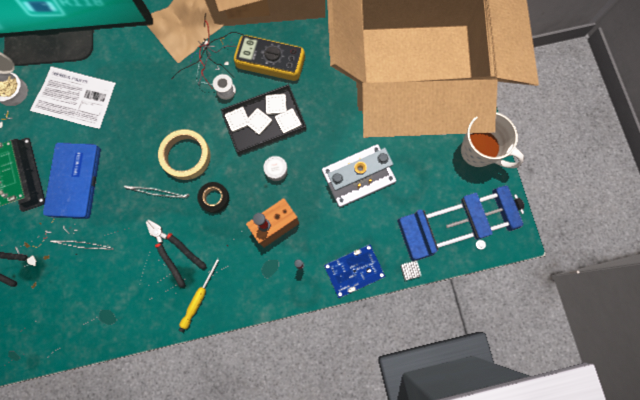

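View pics/side0.png

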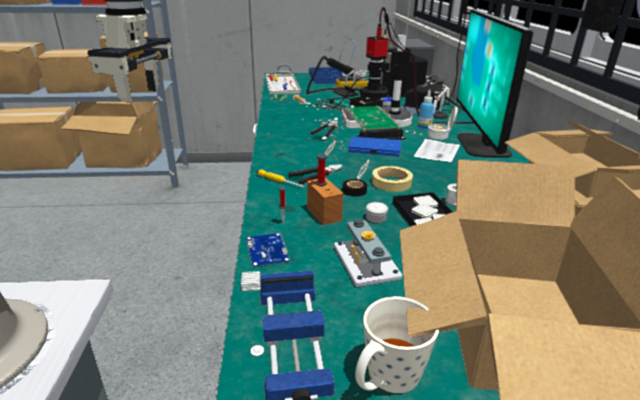

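The top view shows the punch cap at about (260,218) in the orange stand (273,224), and the bush at (361,168). In the side view the red grip is at (322,170), the bush at (369,236), and the small look-alike at (282,205). Next I'll refine these positions.

```bash
cat > h.py <<'E'
import numpy as np, cv2
from scipy.spatial.transform import Rotation as Ro
from plant import *
def ray(n,u,v):
    c=get_calibration(n); R=Ro.from_euler('xyz',c['attitude']).as_matrix()
    d=R@np.linalg.inv(c['mtx'])@[u,v,1]; return np.array(c['position']),d/np.linalg.norm(d)
def plane(n,u,v,z):
    p,d=ray(n,u,v); return p+d*(z-p[2])/d[2]
def tri(a,b):
    (p,d),(q,e)=ray('top',*a),ray('side',*b)
    s=np.linalg.lstsq(np.c_[d,-e],q-p,rcond=None)[0]
    x,y=p+d*s[0],q+e*s[1]; return (x+y)/2,np.linalg.norm(x-y)
def proj(n,P):
    c=get_calibration(n); R=Ro.from_euler('xyz',c['attitude']).as_matrix()
    x=c['mtx']@(R.T@(np.array(P)-c['position'])); return x[:2]/x[2]
E
python3 - <<'E'
from h import *
t=cv2.imread('pics/top0.png'); s=cv2.imread('pics/side0.png')
a=cv2.resize(t[140:260,240:400],None,fx=5,fy=5,interpolation=cv2.INTER_CUBIC)
b=cv2.resize(s[145:290,250:410],None,fx=4,fy=4,interpolation=cv2.INTER_CUBIC)
cv2.imwrite('pics/tc.png',a);cv2.imwrite('pics/sc.png',b)
print(plane('top',260,218,128),plane('side',322,158,128),tri((260,218),(322,158)))
print(plane('top',361,168,62),plane('side',369,236,62),tri((361,168),(369,236)))
E
```

```text
[531.31874006 374.7729848  128.        ] [531.83297536 373.70200108 128.        ] (array([531.6888388 , 374.83455808, 127.47137147]), np.float64(0.4993283653011785))
[596.16258141 176.79940653  62.        ] [599.62081082 173.82485267  62.        ] (array([598.51982172, 176.39086678,  59.90662297]), np.float64(3.4317507640589433))
```

View pics/tc.png

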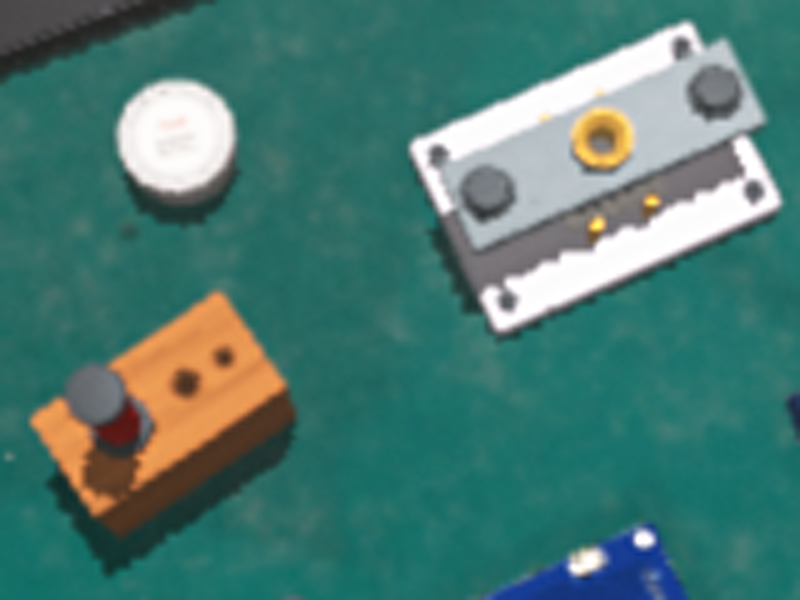

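View pics/sc.png

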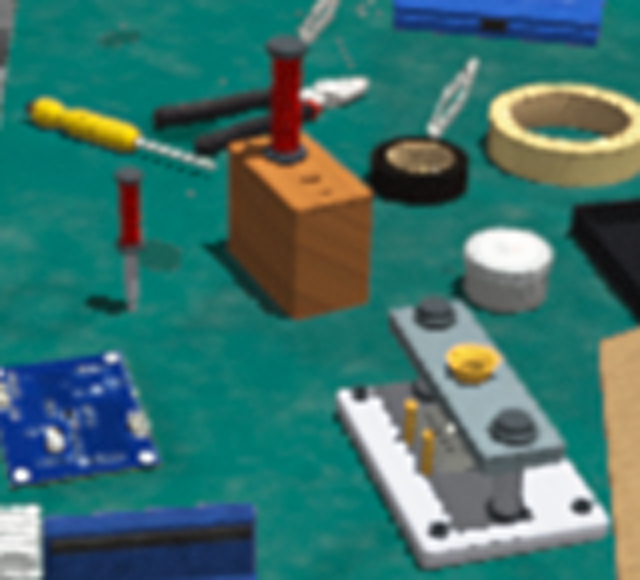

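The crops show the cap at top (97,393) and side (286,44). The bush mouth is at top (603,139) and side (473,360). The pillar nuts are at top (487,190) and (715,90).

```bash
python3 - <<'E'
from h import *
T=lambda x,y:(240+(x+.5)/5-.5,140+(y+.5)/5-.5); S=lambda x,y:(250+(x+.5)/4-.5,145+(y+.5)/4-.5)
np.set_printoptions(precision=1,suppress=True)
print('cap',plane('top',*T(97,393),132),plane('side',*S(286,44),132),tri(T(97,393),S(286,44)))
print('bush',plane('top',*T(603,139),62),plane('side',*S(473,360),62),tri(T(603,139),S(473,360)))
a=plane('top',*T(487,188),62);b=plane('top',*T(715,88),62);print('nuts',a,b,(a+b)/2,np.linalg.norm(a-b),np.degrees(np.arctan2(*(b-a)[1::-1])))
a=plane('side',*S(436,308),62);b=plane('side',*S(515,422),62);print('nuts side',a,b,(a+b)/2,np.linalg.norm(a-b))
c=[plane('top',*T(*p),66) for p in((32,420),(220,293),(289,388),(108,517))];print('stand',c)
for p,q in((0,1),(1,2),(3,2)):
  d=c[q]-c[p];print(np.linalg.norm(d),np.degrees(np.arctan2(d[1],d[0])))
# top surface rectangle long axis is stand y
print('collar side',plane('side',*S(286,153),68.5))
print('holes',plane('top',*T(185,382),66),plane('top',*T(223,357),66))
E
```

```text
cap [530.5 376.1 132. ] [530.2 377.  132. ] (array([530.3, 376. , 132.4]), np.float64(0.28130706639825964))
bush [597.7 178.   62. ] [598.4 178.4  62. ] (array([598. , 178. ,  62.2]), np.float64(0.7168840074599302))
nuts [589.  225.1  62. ] [607.5 131.7  62. ] [598.2 178.4  62. ] 95.17602288491733 -78.8268404807838
nuts side [588.9 223.7  62. ] [607.7 129.8  62. ] [598.3 176.7  62. ] 95.78796689537505
stand [array([540.4, 408.3,  66. ]), array([571.4, 331.2,  66. ]), array([530.5, 314. ,  66. ]), array([498.9, 388.3,  66. ])]
83.12544735080796 -68.11802062344452
44.3662228743452 -157.14603732945156
80.74365811900313 -66.99654356850287
collar side [531.2 378.1  68.5]
holes [541.4 350.8  66. ] [547.4 335.2  66. ]
```

{"method": "arm_command", "body": {"gripper": [60,60,60,60,60], "dp": [[0,0,0],[0,0,0],[0,0,0],[0,0,0],[-1,0,0]], "twist": [-0.8,-0.8,-0.8,-0.82,0]}}

```text
time: 0.72
tool_pos: [169.5, 504.3, 226.5]
tcp_rot: [-3.141, -0.001, -3.138]
contact_force: [-0.7, 0.5, 0.8]
grip_width: 60.1
finger_force: 0.0
```

```bash
python3 - <<'E'
from h import *
for a,b in(((363,135),(410,322)),((363,135),(403,233)),((363,82),(403,233)),((495,135),(453,366))): print(tri(a,b))
print(get_obs()['tcp_rot'],get_obs()['tool_pos'])
E
```

```text
(array([697.35366805, 132.70392551, -99.43853973]), np.float64(34.76100717702204))
(array([654.99107548, 159.17142266,  75.43897748]), np.float64(0.9192432361781069))
(array([692.91691202, 142.79674064, 106.2575866 ]), np.float64(94.2379783928199))
(array([ 631.52919251, -103.67959777,   44.08813671]), np.float64(49.12147183116177))
[-3.14091385e+00 -7.59406249e-04 -3.13846186e+00] [169.50374322 504.33194135 226.46353456]
```

{"method": "arm_command", "body": {"gripper": [60,60,60,60,60], "dp": [[-0.96,-0.34,0],[-0.96,-0.34,0],[-0.96,-0.34,0],[-0.96,-0.34,0],[-0.96,-0.34,0]], "twist": [0,0,0,0,0]}}

```text
time: 1.35
tool_pos: [291.1, 461.5, 226.3]
tcp_rot: [-3.141, -0.001, -3.141]
contact_force: [-0.1, 0.8, -0.4]
grip_width: 59.8
finger_force: 0.0
```

{"method": "arm_command", "body": {"gripper": [60,60,60,60,60], "dp": [[-0.96,-0.34,0],[-0.96,-0.34,0],[-0.96,-0.34,0],[-0.96,-0.34,0],[-0.96,-0.34,0]], "twist": [0,0,0,0,0]}}

```text
time: 1.98
tool_pos: [411.1, 419.0, 226.2]
tcp_rot: [-3.141, -0.001, -3.141]
contact_force: [0.1, 0.4, -0.1]
grip_width: 60.0
finger_force: 0.0
```

{"method": "arm_command", "body": {"gripper": [60,60,60,60,60], "dp": [[-0.96,-0.34,0],[-0.96,-0.34,0],[-0.96,-0.34,0],[-0.96,-0.34,0],[-0.8,-0.34,0]], "twist": [0,0,0,0,0]}}

```text
time: 2.6
tool_pos: [527.7, 376.4, 226.3]
tcp_rot: [-3.141, -0.001, 3.142]
contact_force: [0.1, 0.6, 0.9]
grip_width: 59.8
finger_force: 0.0
```

{"method": "arm_command", "body": {"gripper": [50,50,50,50,50], "dp": [[0,0,0.8],[0,0,0],[0,0,0],[0,0,0],[0,0,0]], "twist": [0,0,0,0,0]}}

```text
time: 3.22
tool_pos: [526.5, 377.3, 207.4]
tcp_rot: [3.141, 0.001, -3.141]
contact_force: [-0.2, -0.1, 0.5]
grip_width: 50.3
finger_force: 0.0
```

{"method": "arm_command", "body": {"gripper": [50,50,50,50,50], "dp": [[-0.16,-0.03,0],[0,0,0.9],[0,0,0.9],[0,0,0.9],[0,0,0.9]], "twist": [0,0,0,0,0]}}

```text
time: 3.85
tool_pos: [530.8, 376.3, 116.1]
tcp_rot: [3.141, 0.0, -3.141]
contact_force: [0.1, 0.4, -0.2]
grip_width: 50.2
finger_force: 0.0
```

{"method": "arm_command", "body": {"gripper": [50,50,50,30,24], "dp": [[0,0,0.7],[0,0,0.5],[0,0,0.3],[0,0,0],[0,0,0]], "twist": [0,0,0,0,0]}}

```text
time: 4.47
tool_pos: [530.9, 376.5, 80.0]
tcp_rot: [3.141, 0.001, -3.141]
contact_force: [0.4, -0.1, 0.3]
grip_width: 34.4
finger_force: 0.0
```

```bash
python3 - <<'E'
from h import *
t=capture('top')[:,:,::-1]; s=capture('side')[:,:,::-1]
a=cv2.resize(t[150:270,200:330],None,fx=4,fy=4,interpolation=cv2.INTER_CUBIC)
b=cv2.resize(s[100:240,270:370],None,fx=4,fy=4,interpolation=cv2.INTER_CUBIC)[:480]
b=b[:480];a=a[:480]
cv2.imwrite('pics/g.png',np.hstack([a[:,:400],b[:480]]))
E
```

```text
(no output)
```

View pics/g.png

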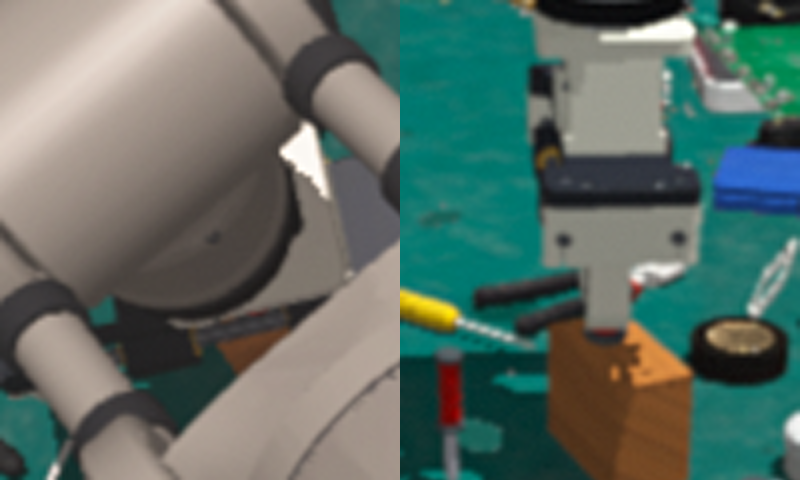

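The arm blocks the top view. In the side view the finger at (605,300) is centred over the dark collar at (605,335). Closing the gripper.

{"method": "arm_command", "body": {"gripper": [20,17,10,5,5], "dp": [[0,0,0],[0,0,0],[0,0,0],[0,0,0],[0,0,0]], "twist": [0,0,0,0,0]}}

```text
time: 5.2
tool_pos: [530.6, 376.5, 79.4]
tcp_rot: [3.141, 0.0, -3.141]
contact_force: [-0.8, 1.4, 1.8]
grip_width: 15.8
finger_force: 30.0
```

{"method": "arm_command", "body": {"gripper": [5,5,5,5,5], "dp": [[0,0,0],[0,0,0],[0,0,0],[0,0,0],[0,0,0]], "twist": [0,0,0,0,0]}}

```text
time: 5.82
tool_pos: [530.6, 376.4, 79.4]
tcp_rot: [3.141, 0.0, -3.141]
contact_force: [-0.1, 2.1, 2.6]
grip_width: 15.6
finger_force: 30.0
```

{"method": "arm_command", "body": {"gripper": [5,5,5,5,5], "dp": [[0,0,-0.2],[0,0,-0.4],[0,0,-0.5],[0,0,-0.5],[0,0,-0.5]], "twist": [0,0,0,0,0]}}

```text
time: 6.45
tool_pos: [530.6, 376.3, 133.0]
tcp_rot: [3.141, 0.001, -3.141]
contact_force: [-0.6, 1.2, -1.8]
grip_width: 15.9
finger_force: 30.0
```

{"method": "arm_command", "body": {"gripper": [5,5,5,5,5], "dp": [[0,0,-0.5],[0,0,-0.4],[0,0,-0.2],[0,0,0],[0,0,0]], "twist": [0,0,0,0,0]}}

```text
time: 7.08
tool_pos: [530.3, 376.1, 158.7]
tcp_rot: [-3.141, -0.001, -3.141]
contact_force: [-0.6, 0.4, -1.4]
grip_width: 16.0
finger_force: 30.0
```

```bash
python3 - <<'E'
from h import *
s=capture('side')[:,:,::-1]; o=get_obs(); print(o['tool_pos'],o['contact_force'],o['moment'],o['grip_width'])
p=proj('side',o['tool_pos']-[0,0,71]); print(p, proj('side',o['tool_pos']))
x,y=int(p[0])-50,int(p[1])-80
print(x,y)
cv2.imwrite('pics/l.png',cv2.resize(s[y:y+100,x:x+100],None,fx=6,fy=6,interpolation=cv2.INTER_CUBIC))
E
```

```text
[530.24718792 376.13735416 158.63578218] [ 0.45494561  0.04752936 -0.64739188] [-0.01348912  0.00333193  0.00146652] 15.793029359204485
[320.86408707 175.17131372] [321.36755998 143.70387402]
270 95
```

View pics/l.png

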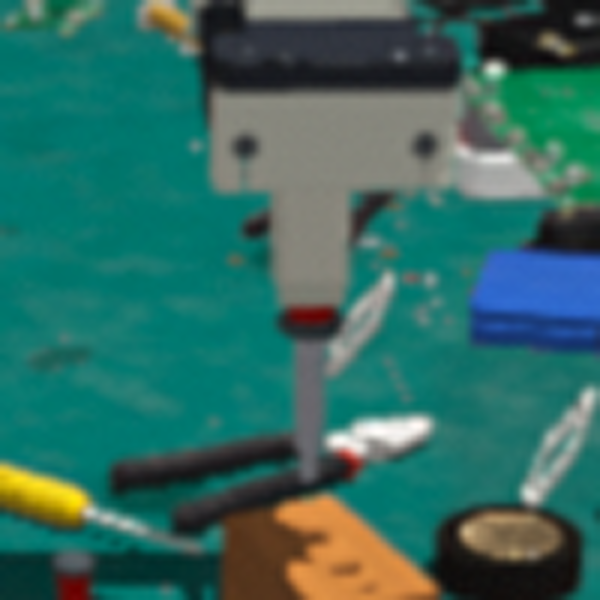

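The side view shows the punch hanging upright: collar at (310,325), tip at (312,478), clear of the stand. Moving it over to the bush.

{"method": "arm_command", "body": {"gripper": [5,5,5,5,5], "dp": [[-0.2,-0.4,0],[-0.3,-0.9,0],[-0.3,-0.9,0],[-0.3,-0.9,0],[-0.3,-0.9,0]], "twist": [0,0,0,0,0]}}

```text
time: 7.75
tool_pos: [566.3, 273.7, 159.3]
tcp_rot: [-3.141, 0.0, 3.14]
contact_force: [0.2, -0.8, -1.2]
grip_width: 16.1
finger_force: 30.0
```

{"method": "arm_command", "body": {"gripper": [5,5,5,5,5], "dp": [[-0.3,-0.9,0],[-0.3,-0.9,0],[-0.3,-0.9,0],[-0.3,-0.8,0],[-0.1,-0.43,0]], "twist": [0,0,0,0,0]}}

```text
time: 8.38
tool_pos: [598.6, 176.0, 159.3]
tcp_rot: [3.142, 0.0, 3.14]
contact_force: [0.6, 0.3, -1.5]
grip_width: 15.7
finger_force: 30.0
```

{"method": "arm_command", "body": {"gripper": [5,5,5,5,5], "dp": [[0,0,0.4],[0,0,0.3],[0,0,0],[0,0,0],[0,0,0]], "twist": [0,0,0,0,0]}}

```text
time: 9.0
tool_pos: [598.1, 178.5, 142.0]
tcp_rot: [3.141, 0.001, -3.141]
contact_force: [0.0, 0.7, -1.9]
grip_width: 15.7
finger_force: 30.0
```

```bash
python3 - <<'E'
from h import *
t=capture('top')[:,:,::-1]; s=capture('side')[:,:,::-1]; o=get_obs(); print(o['tool_pos'],o['contact_force'],o['moment'])
for n in('side','top'): print(n,proj(n,o['tool_pos']-[0,0,71]),proj(n,[598,178,62]))
A=cv2.resize(s[165:265,320:420],None,fx=5,fy=5,interpolation=cv2.INTER_CUBIC)
B=cv2.resize(t[130:230,320:380],None,fx=5,fy=5,interpolation=cv2.INTER_CUBIC)
cv2.imwrite('pics/b.png',np.hstack([A,B]))
E
```

```text
[598.12499023 178.26119359 141.9954455 ] [ 0.2851663  -0.71115963 -0.7781599 ] [-0.00542216  0.02528263  0.06502536]
side [368.05395979 230.34504219] [367.68129441 234.74765974]
top [360.30036639 165.80474186] [360.14750387 167.23043998]
```

View pics/b.png

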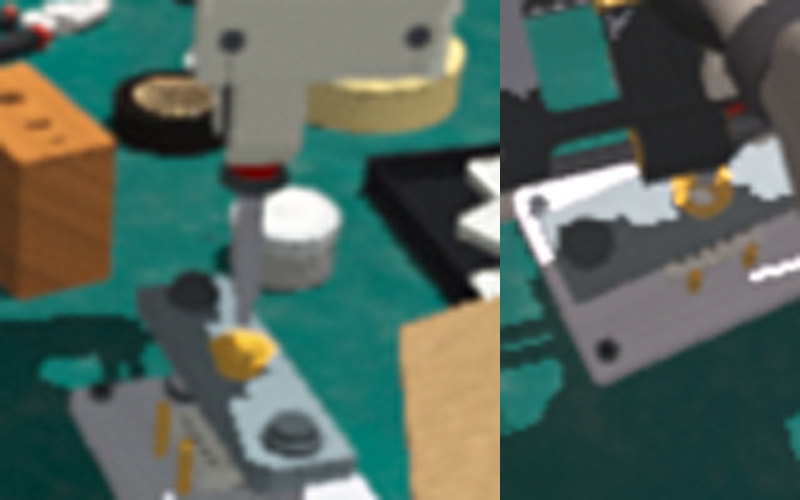

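Side view: tip at (243,322), directly above the bush at (244,353), within about 1 mm. Starting a gentle descent while watching the side forces.

{"method": "arm_command", "body": {"gripper": [5,5,5,5,5], "dp": [[0,0,0.2],[0,0,0.2],[0,0,0.2],[0,0,0.08],[0,0,0]], "twist": [0,0,0,0,0]}}

```text
time: 9.72
tool_pos: [598.0, 178.0, 124.5]
tcp_rot: [3.142, -0.0, -3.141]
contact_force: [0.6, 0.7, -1.2]
grip_width: 15.8
finger_force: 30.0
```

{"method": "arm_command", "body": {"gripper": [5,5,5,5,5], "dp": [[0,0,0.04],[0,0,0.04],[0,0,0.04],[0,0,0.04],[0,0,0]], "twist": [0,0,0,0,0]}}

```text
time: 10.35
tool_pos: [598.0, 178.1, 120.6]
tcp_rot: [3.142, -0.0, -3.141]
contact_force: [-0.9, -0.3, -1.9]
grip_width: 15.6
finger_force: 30.0
```

Free so far, with the tip at about 50 mm. Continuing.

{"method": "arm_command", "body": {"gripper": [5,5,5,5,5], "dp": [[0,0,0.04],[0,0,0.04],[0,0,0.04],[0,0,0.04],[0,0,0]], "twist": [0,0,0,0,0]}}

```text
time: 10.98
tool_pos: [598.0, 178.1, 116.6]
tcp_rot: [3.142, -0.0, -3.141]
contact_force: [0.7, 0.3, -1.5]
grip_width: 16.0
finger_force: 30.0
```

{"method": "arm_command", "body": {"gripper": [5,5,5,5,5], "dp": [[0,0,0.03],[0,0,0.03],[0,0,0.03],[0,0,0.03],[0,0,0]], "twist": [0,0,0,0,0]}}

```text
time: 11.6
tool_pos: [598.0, 178.0, 113.6]
tcp_rot: [3.142, -0.0, -3.141]
contact_force: [0.1, -0.1, -2.0]
grip_width: 16.0
finger_force: 30.0
```

{"method": "arm_command", "body": {"gripper": [5,5,5,5,5], "dp": [[0,0,0.02],[0,0,0.02],[0,0,0.02],[0,0,0.02],[0,0,0]], "twist": [0,0,0,0,0]}}

```text
time: 12.22
tool_pos: [598.0, 178.1, 111.7]
tcp_rot: [3.142, -0.0, -3.141]
contact_force: [0.7, -0.1, -1.2]
grip_width: 15.9
finger_force: 30.0
```

{"method": "arm_command", "body": {"gripper": [5,5,5,5,5], "dp": [[0,0,0.02],[0,0,0.02],[0,0,0.02],[0,0,0.02],[0,0,0]], "twist": [0,0,0,0,0]}}

```text
time: 12.85
tool_pos: [598.0, 178.0, 109.7]
tcp_rot: [3.142, -0.0, -3.141]
contact_force: [0.1, -0.5, -1.5]
grip_width: 15.7
finger_force: 30.0
```

{"method": "arm_command", "body": {"gripper": [5,5,5,5,5], "dp": [[0,0,0.015],[0,0,0.015],[0,0,0.015],[0,0,0.015],[0,0,0]], "twist": [0,0,0,0,0]}}

```text
time: 13.48
tool_pos: [598.0, 178.1, 108.2]
tcp_rot: [3.142, -0.0, -3.141]
contact_force: [0.1, 0.3, -0.8]
grip_width: 15.8
finger_force: 30.0
```

{"method": "arm_command", "body": {"gripper": [5,5,5,5,5], "dp": [[0,0,0.015],[0,0,0.015],[0,0,0.015],[0,0,0.015],[0,0,0]], "twist": [0,0,0,0,0]}}

```text
time: 14.1
tool_pos: [598.0, 178.1, 106.7]
tcp_rot: [3.142, -0.0, -3.141]
contact_force: [-0.1, -0.3, -1.8]
grip_width: 16.0
finger_force: 30.0
```

{"method": "arm_command", "body": {"gripper": [5,5,5,5,5], "dp": [[0,0,0.015],[0,0,0.015],[0,0,0.015],[0,0,0.015],[0,0,0.015]], "twist": [0,0,0,0,0]}}

```text
time: 14.72
tool_pos: [598.0, 178.1, 104.8]
tcp_rot: [3.142, 0.0, -3.141]
contact_force: [-0.6, 0.1, -1.7]
grip_width: 15.8
finger_force: 30.0
```

{"method": "arm_command", "body": {"gripper": [5,5,5,5,5], "dp": [[0,0,0.015],[0,0,0.015],[0,0,0.015],[0,0,0.015],[0,0,0]], "twist": [0,0,0,0,0]}}

```text
time: 15.35
tool_pos: [598.0, 178.1, 103.3]
tcp_rot: [3.142, -0.0, -3.141]
contact_force: [-0.2, 0.6, -2.5]
grip_width: 16.0
finger_force: 30.0
```

{"method": "arm_command", "body": {"gripper": [5,5,5,5,5], "dp": [[0,0,0.015],[0,0,0.015],[0,0,0.015],[0,0,0.015],[0,0,0.015]], "twist": [0,0,0,0,0]}}

```text
time: 15.98
tool_pos: [598.1, 178.1, 101.5]
tcp_rot: [3.142, 0.0, -3.141]
contact_force: [-0.3, -0.3, -1.3]
grip_width: 15.7
finger_force: 30.0
```

{"method": "arm_command", "body": {"gripper": [5,5,5,5,5], "dp": [[0,0,0.015],[0,0,0.015],[0,0,0.015],[0,0,0.015],[0,0,0]], "twist": [0,0,0,0,0]}}

```text
time: 16.6
tool_pos: [598.0, 178.1, 99.9]
tcp_rot: [3.142, -0.0, -3.141]
contact_force: [0.9, 0.5, -1.3]
grip_width: 16.3
finger_force: 30.0
```

{"method": "arm_command", "body": {"gripper": [5,5,5,5,5], "dp": [[0,0,0.015],[0,0,0.015],[0,0,0.015],[0,0,0.015],[0,0,0.015]], "twist": [0,0,0,0,0]}}

```text
time: 17.23
tool_pos: [598.0, 178.1, 98.1]
tcp_rot: [3.142, 0.0, -3.141]
contact_force: [-0.2, 0.5, -0.8]
grip_width: 15.9
finger_force: 30.0
```

{"method": "arm_command", "body": {"gripper": [5,5,5,5,5], "dp": [[0,0,0.01],[0,0,0.01],[0,0,0.01],[0,0,0.01],[0,0,0.01]], "twist": [0,0,0,0,0]}}

```text
time: 17.85
tool_pos: [598.0, 178.1, 96.8]
tcp_rot: [3.141, 0.0, -3.141]
contact_force: [0.3, -0.3, -1.0]
grip_width: 15.9
finger_force: 30.0
```

{"method": "arm_command", "body": {"gripper": [5,5,5,5,5], "dp": [[0,0,0.012],[0,0,0.012],[0,0,0.012],[0,0,0.012],[0,0,0.012]], "twist": [0,0,0,0,0]}}

```text
time: 18.48
tool_pos: [598.1, 178.1, 95.6]
tcp_rot: [3.141, 0.0, -3.141]
contact_force: [-0.7, 0.4, 1.8]
grip_width: 15.8
finger_force: 30.0
```

{"method": "arm_command", "body": {"gripper": [5,5,5,5,5], "dp": [[0,0,0.012],[0,0,0.012],[0,0,0.012],[0,0,0.012],[0,0,0.012]], "twist": [0,0,0,0,0]}}

```text
time: 19.1
tool_pos: [598.5, 178.1, 95.0]
tcp_rot: [3.141, 0.002, -3.141]
contact_force: [-2.0, -0.3, 7.6]
grip_width: 15.8
finger_force: 30.0
```

Contact at TCP z of about 95.6. Arm compliance is about 7.6 N/mm. Pressing slowly from here.

{"method": "arm_command", "body": {"gripper": [5,5,5,5,5], "dp": [[0,0,0.01],[0,0,0.01],[0,0,0.01],[0,0,0.01],[0,0,0.01]], "twist": [0,0,0,0,0]}}

```text
time: 19.73
tool_pos: [598.6, 178.1, 93.9]
tcp_rot: [3.141, 0.002, -3.141]
contact_force: [-2.1, -1.1, 8.6]
grip_width: 15.8
finger_force: 30.0
```

{"method": "arm_command", "body": {"gripper": [5,5,5,5,5], "dp": [[0,0,0.01],[0,0,0.01],[0,0,0.01],[0,0,0.01],[0,0,0.01]], "twist": [0,0,0,0,0]}}

```text
time: 20.35
tool_pos: [598.6, 178.1, 92.7]
tcp_rot: [3.141, 0.002, -3.141]
contact_force: [-1.7, -0.3, 9.0]
grip_width: 15.8
finger_force: 30.0
```

{"method": "arm_command", "body": {"gripper": [5,5,5,5,5], "dp": [[0,0,0.01],[0,0,0.01],[0,0,0.01],[0,0,0.01],[0,0,0]], "twist": [0,0,0,0,0]}}

```text
time: 20.98
tool_pos: [598.6, 178.2, 91.5]
tcp_rot: [3.141, 0.002, -3.141]
contact_force: [-1.5, -0.9, 6.7]
grip_width: 16.1
finger_force: 30.0
```

{"method": "arm_command", "body": {"gripper": [5,5,5,5,5], "dp": [[0,0,0.008],[0,0,0.008],[0,0,0.008],[0,0,0.008],[0,0,0]], "twist": [0,0,0,0,0]}}

```text
time: 21.6
tool_pos: [598.8, 178.2, 91.1]
tcp_rot: [3.141, 0.003, -3.141]
contact_force: [-1.5, -1.3, 8.9]
grip_width: 15.7
finger_force: 30.0
```

{"method": "arm_command", "body": {"gripper": [5,5,5,5,5], "dp": [[0,0,0.006],[0,0,0.006],[0,0,0.006],[0,0,0],[0,0,0]], "twist": [0,0,0,0,0]}}

```text
time: 22.22
tool_pos: [599.1, 178.2, 91.0]
tcp_rot: [3.141, 0.003, -3.141]
contact_force: [-0.8, -1.9, 10.8]
grip_width: 15.5
finger_force: 30.0
```

{"method": "arm_command", "body": {"gripper": [5,5,5,5,5], "dp": [[0,0,0.006],[0,0,0.006],[0,0,0.006],[0,0,0],[0,0,0]], "twist": [0,0,0,0,0]}}

```text
time: 22.85
tool_pos: [599.3, 178.2, 90.9]
tcp_rot: [3.141, 0.004, -3.141]
contact_force: [-1.2, -1.6, 12.7]
grip_width: 15.4
finger_force: 30.0
```

```bash
python3 -c "
from h import *
for i in range(3):
    capture('side'); o=get_obs(); print(o['tool_pos'].round(2),o['contact_force'].round(1),o['moment'].round(2))"
```

```text
[599.34 178.18  90.92] [-1.4 -0.5 12.7] [-0.15  0.41 -0.02]
[599.35 178.17  90.92] [-1.8 -1.2 12.5] [-0.13  0.41 -0.03]
[599.37 178.19  90.96] [-1.9 -0.1 12.3] [-0.12  0.37  0.01]
```

{"method": "arm_command", "body": {"gripper": [5,5,5,5,5], "dp": [[0,0,0.006],[0,0,0.004],[0,0,0],[0,0,0],[0,0,0]], "twist": [0,0,0,0,0]}}

```text
time: 23.62
tool_pos: [599.5, 178.2, 90.9]
tcp_rot: [3.141, 0.005, -3.141]
contact_force: [-2.1, -0.8, 13.7]
grip_width: 15.8
finger_force: 30.0
```

{"method": "arm_command", "body": {"gripper": [5,5,5,5,5], "dp": [[0,0,0],[0,0,0],[0,0,0],[0,0,0],[0,0,0]], "twist": [0,0,0,0,0]}}

```text
time: 24.25
tool_pos: [599.5, 178.2, 90.9]
tcp_rot: [3.141, 0.005, -3.141]
contact_force: [-1.6, -0.9, 13.3]
grip_width: 15.6
finger_force: 30.0
```

{"method": "arm_command", "body": {"gripper": [5,5,5,5,5], "dp": [[0,0,0],[0,0,0],[0,0,0],[0,0,0],[0,0,0]], "twist": [0,0,0,0,0]}}

```text
time: 24.88
tool_pos: [599.5, 178.2, 90.9]
tcp_rot: [3.141, 0.005, -3.141]
contact_force: [-1.1, -0.3, 13.1]
grip_width: 15.5
finger_force: 30.0
```

```bash
python3 -c "
from h import *
for i in range(4):
    capture('side'); o=get_obs(); print(o['tool_pos'].round(2),o['contact_force'].round(1),o['moment'].round(2))"
```

```text
[599.5  178.19  90.9 ] [-1.2 -0.8 12.5] [-0.16  0.42  0.02]
[599.51 178.21  90.89] [-1.6 -0.9 13.2] [-0.16  0.37 -0.04]
[599.49 178.2   90.89] [-1.8 -1.  13. ] [-0.18  0.36  0.02]
[599.53 178.18  90.9 ] [-1.4 -0.1 12.8] [-0.2   0.37 -0.04]
```

{"method": "arm_command", "body": {"gripper": [5,5,5,5,5], "dp": [[0,0,0.006],[0,0,0.006],[0,0,0],[0,0,0],[0,0,0]], "twist": [0,0,0,0,0]}}

```text
time: 25.7
tool_pos: [599.7, 178.2, 90.8]
tcp_rot: [3.141, 0.005, -3.141]
contact_force: [-2.1, 0.2, 14.7]
grip_width: 15.9
finger_force: 30.0
```

{"method": "arm_command", "body": {"gripper": [5,5,5,5,5], "dp": [[0,0,0],[0,0,0],[0,0,0],[0,0,0],[0,0,0]], "twist": [0,0,0,0,0]}}

```text
time: 26.32
tool_pos: [599.7, 178.2, 90.8]
tcp_rot: [3.141, 0.005, -3.141]
contact_force: [-1.9, -0.3, 14.9]
grip_width: 15.9
finger_force: 30.0
```

{"method": "arm_command", "body": {"gripper": [5,5,5,5,5], "dp": [[0,0,0],[0,0,0],[0,0,0],[0,0,0],[0,0,0]], "twist": [0,0,0,0,0]}}

```text
time: 26.95
tool_pos: [599.7, 178.2, 90.8]
tcp_rot: [3.141, 0.005, -3.141]
contact_force: [-0.8, -1.2, 14.3]
grip_width: 16.0
finger_force: 30.0
```

```bash
python3 -c "
from h import *
for i in range(4):
    capture('side'); o=get_obs(); print(o['tool_pos'].round(2),o['contact_force'].round(1),o['moment'].round(2))"
```

```text
[599.69 178.19  90.82] [-1.2 -1.1 14.6] [-0.18  0.41 -0.03]
[599.68 178.2   90.84] [-1.8 -1.3 14.4] [-0.16  0.38 -0.02]
[599.68 178.2   90.82] [-1.2 -1.  14. ] [-0.13  0.37 -0.  ]
[599.69 178.2   90.85] [-2.  -1.  14.9] [-0.22  0.44  0.01]
```

Bottomed and held at about 15 N for over a second. Lifting straight out.

{"method": "arm_command", "body": {"gripper": [5,5,5,5,5], "dp": [[0,0,-0.04],[0,0,-0.06],[0,0,-0.1],[0,0,-0.15],[0,0,-0.15]], "twist": [0,0,0,0,0]}}

```text
time: 27.78
tool_pos: [597.9, 178.1, 100.3]
tcp_rot: [-3.142, -0.001, -3.141]
contact_force: [1.7, 0.5, -2.9]
grip_width: 15.7
finger_force: 30.0
```

{"method": "arm_command", "body": {"gripper": [5,5,5,5,5], "dp": [[0,0,-0.2],[0,0,-0.2],[0,0,-0.25],[0,0,-0.3],[0,0,-0.3]], "twist": [0,0,0,0,0]}}

```text
time: 28.4
tool_pos: [598.0, 178.0, 132.5]
tcp_rot: [3.142, -0.0, -3.141]
contact_force: [0.3, 0.2, -1.7]
grip_width: 16.0
finger_force: 30.0
```

{"method": "arm_command", "body": {"gripper": [5,5,5,5,5], "dp": [[0,0,-0.4],[0,0,-0.4],[0,0,-0.29],[0,0,0],[0,0,0]], "twist": [0,0,0,0,0]}}

```text
time: 29.02
tool_pos: [597.8, 178.0, 158.8]
tcp_rot: [-3.142, -0.001, -3.141]
contact_force: [-0.3, 0.0, -1.6]
grip_width: 15.5
finger_force: 30.0
```

{"method": "arm_command", "body": {"gripper": [5,5,5,5,5], "dp": [[0.1,0.43,0],[0.3,0.8,0],[0.3,0.9,0],[0.3,0.9,0],[0.3,0.9,0]], "twist": [0,0,0,0,0]}}

```text
time: 29.65
tool_pos: [564.3, 278.5, 158.9]
tcp_rot: [3.141, -0.0, -3.14]
contact_force: [0.8, 0.5, -1.7]
grip_width: 15.8
finger_force: 30.0
```

{"method": "arm_command", "body": {"gripper": [5,5,5,5,5], "dp": [[0.3,0.9,0],[0.3,0.9,0],[0.3,0.9,0],[0.3,0.9,0],[0.2,0.4,0]], "twist": [0,0,0,0,0]}}

```text
time: 30.28
tool_pos: [529.6, 378.1, 159.0]
tcp_rot: [3.141, -0.0, -3.14]
contact_force: [0.4, -0.2, -1.0]
grip_width: 15.9
finger_force: 30.0
```

{"method": "arm_command", "body": {"gripper": [5,5,5,5,5], "dp": [[0,0,0],[0,0,0],[0,0,0],[0,0,0],[0,0,0]], "twist": [0,0,0,0,0]}}

```text
time: 30.9
tool_pos: [530.7, 376.0, 159.2]
tcp_rot: [3.141, 0.0, 3.141]
contact_force: [-0.4, 0.2, -1.1]
grip_width: 15.7
finger_force: 30.0
```

```bash
python3 - <<'E'
from h import *
s=capture('side')[:,:,::-1]; o=get_obs(); print(o['tool_pos'],o['tcp_rot'],o['contact_force'],o['moment'])
print(proj('side',o['tool_pos']-[0,0,71]),o['grip_width'])
cv2.imwrite('pics/r.png',cv2.resize(s[95:195,270:370],None,fx=6,fy=6,interpolation=cv2.INTER_CUBIC))
E
```

```text
[530.64713895 376.04288409 159.12146967] [3.14154687e+00 3.20378728e-05 3.14141938e+00] [ 0.35966131  0.23917624 -1.82283398] [ 0.07391514  0.01781539 -0.03784105]
[321.05862443 174.97847178] 15.928724250530514
```

View pics/r.png

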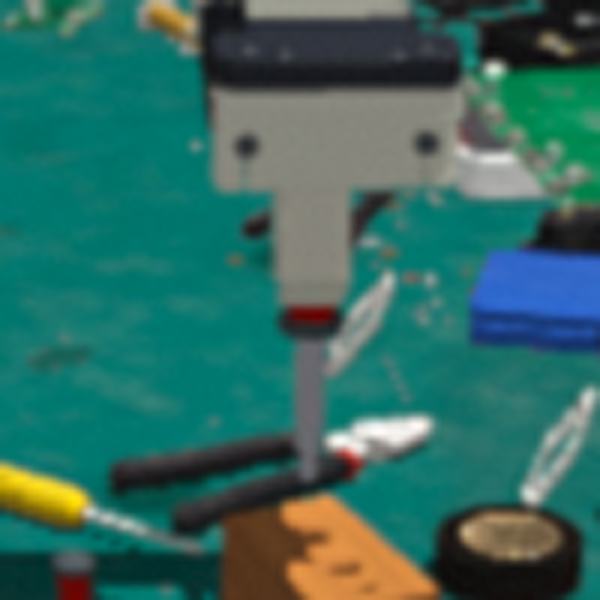

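The picture matches the one taken before pressing: collar at (310,325), tip at (312,478), so the punch has not slipped. Lowering it into the hole.

{"method": "arm_command", "body": {"gripper": [5,5,5,5,5], "dp": [[0,0,0.4],[0,0,0.3],[0,0,0.2],[0,0,0.2],[0,0,0.1]], "twist": [0,0,0,0,0]}}

```text
time: 31.58
tool_pos: [530.4, 376.3, 128.7]
tcp_rot: [-3.141, -0.0, -3.141]
contact_force: [1.4, 0.7, -1.1]
grip_width: 16.1
finger_force: 30.0
```

{"method": "arm_command", "body": {"gripper": [5,5,5,5,5], "dp": [[0,0,0.1],[0,0,0.1],[0,0,0.1],[0,0,0.1],[0,0,0.1]], "twist": [0,0,0,0,0]}}

```text
time: 32.2
tool_pos: [530.5, 376.3, 116.5]
tcp_rot: [3.141, 0.0, -3.141]
contact_force: [-0.4, -0.3, -0.9]
grip_width: 15.9
finger_force: 30.0
```

{"method": "arm_command", "body": {"gripper": [5,5,5,5,5], "dp": [[0,0,0.2],[0,0,0.2],[0,0,0.2],[0,0,0.2],[0,0,0.2]], "twist": [0,0,0,0,0]}}

```text
time: 32.83
tool_pos: [530.5, 376.3, 91.2]
tcp_rot: [3.142, -0.0, -3.141]
contact_force: [-0.2, 0.2, -1.0]
grip_width: 16.0
finger_force: 30.0
```

{"method": "arm_command", "body": {"gripper": [5,5,5,5,5], "dp": [[0,0,0.2],[0,0,0.1],[0,0,0.08],[0,0,0.04],[0,0,0]], "twist": [0,0,0,0,0]}}

```text
time: 33.45
tool_pos: [530.5, 376.3, 81.2]
tcp_rot: [3.141, 0.0, -3.141]
contact_force: [0.3, -0.4, -1.7]
grip_width: 15.8
finger_force: 30.0
```

{"method": "arm_command", "body": {"gripper": [5,5,5,5,5], "dp": [[0,0,0.02],[0,0,0.02],[0,0,0.02],[0,0,0.02],[0,0,0]], "twist": [0,0,0,0,0]}}

```text
time: 34.08
tool_pos: [530.5, 376.3, 79.4]
tcp_rot: [3.141, 0.0, -3.141]
contact_force: [-0.4, -0.2, 1.3]
grip_width: 16.0
finger_force: 30.0
```

{"method": "arm_command", "body": {"gripper": [5,5,5,5,5], "dp": [[0,0,0.01],[0,0,0.01],[0,0,0.01],[0,0,0.01],[0,0,0]], "twist": [0,0,0,0,0]}}

```text
time: 34.7
tool_pos: [530.6, 376.4, 79.4]
tcp_rot: [3.141, 0.001, -3.141]
contact_force: [-3.4, -2.4, 7.0]
grip_width: 15.7
finger_force: 30.0
```

Collar seated. Relieving the push, then opening.

{"method": "arm_command", "body": {"gripper": [5,5,18,22,30], "dp": [[0,0,-0.03],[0,0,0],[0,0,0],[0,0,0],[0,0,0]], "twist": [0,0,0,0,0]}}

```text
time: 35.33
tool_pos: [530.4, 376.3, 78.4]
tcp_rot: [-3.141, -0.0, -3.141]
contact_force: [0.4, -0.2, 0.1]
grip_width: 27.6
finger_force: 0.0
```

{"method": "arm_command", "body": {"gripper": [40,50,50,50,50], "dp": [[0,0,0],[0,0,0],[0,0,0],[0,0,0],[0,0,0]], "twist": [0,0,0,0,0]}}

```text
time: 35.95
tool_pos: [530.5, 376.3, 78.9]
tcp_rot: [3.141, 0.0, -3.141]
contact_force: [-0.4, -0.3, 0.2]
grip_width: 50.3
finger_force: 0.0
```

{"method": "arm_command", "body": {"gripper": [50,50,50,50,50], "dp": [[0,0,-0.3],[0,0,-0.6],[0,0,-0.8],[0,0,-0.8],[0,0,-0.8]], "twist": [0,0,0,0,0]}}

```text
time: 36.58
tool_pos: [530.7, 376.4, 163.5]
tcp_rot: [3.141, 0.002, -3.141]
contact_force: [-0.1, -0.3, -0.3]
grip_width: 50.1
finger_force: 0.0
```

{"method": "arm_command", "body": {"gripper": [50,50,50,50,50], "dp": [[0,0,-0.8],[0,0,-0.8],[0,0,-0.8],[0.8,0.8,0],[0.9,0.9,0]], "twist": [0,0,0,0,0]}}

```text
time: 37.2
tool_pos: [488.0, 419.0, 223.2]
tcp_rot: [3.14, 0.002, 3.141]
contact_force: [0.3, 0.6, -0.7]
grip_width: 49.7
finger_force: 0.0
```

{"method": "arm_command", "body": {"gripper": [50,50,50,50,50], "dp": [[0.9,0.9,0],[0.9,0.9,0],[0.9,0.9,0],[0.9,0.9,0],[0.9,0.3,0]], "twist": [0,0,0,0,0]}}

```text
time: 37.83
tool_pos: [374.4, 517.2, 222.3]
tcp_rot: [3.14, 0.001, -3.141]
contact_force: [-0.5, -0.3, 0.7]
grip_width: 50.1
finger_force: 0.0
```

{"method": "arm_command", "body": {"gripper": [50,50,50,50,50], "dp": [[0.9,0.2,0],[0.9,0.2,0],[0.5,0,0],[0,0,0],[0,0,0]], "twist": [0,0,0,0,0]}}

```text
time: 38.45
tool_pos: [318.6, 526.1, 221.5]
tcp_rot: [3.141, 0.001, 3.141]
contact_force: [0.5, -0.5, -0.4]
grip_width: 49.7
finger_force: 0.0
```

```bash
python3 - <<'E'
from h import *
t=capture('top')[:,:,::-1]; s=capture('side')[:,:,::-1]; o=get_obs(); print(o['tool_pos'],o['contact_force'],o['time'])
b=cv2.resize(s[145:290,250:410],None,fx=2.5,fy=2.5,interpolation=cv2.INTER_CUBIC)
a=cv2.resize(t[140:285,240:400],None,fx=2.5,fy=2.5,interpolation=cv2.INTER_CUBIC)
cv2.imwrite('pics/f.png',np.hstack([a,b]))
E
```

```text
[318.76438199 526.01400868 221.26669859] [ 0.37458045 -0.85464457  0.0563062 ] 38.55
```

View pics/f.png

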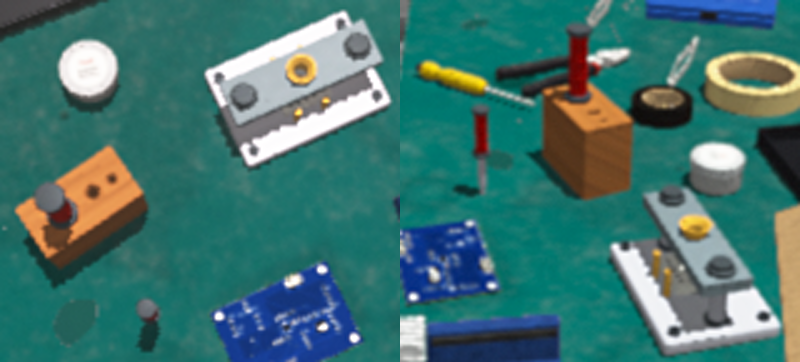

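The punch is back home and upright: cap at (50,197) in the top half and (578,32) in the side half. Everything else is where it was, so I'm handing in.

```bash
python3 -c "
from plant import *
print(close_job())"
```

```text
the job is handed in; nothing more can be done
None
```

The job is handed in after about 39 s: the dimple was pressed until the metal bottomed and held at about 15 N for over a second, with no reading above 16 N. The punch is back in its hole, seated and upright, and the last pictures show nothing else moved.

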